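# Wind the pod box and hold its drawer out at the clip

## Robot

A 6-joint arm with a two-finger parallel gripper is mounted at the origin on the work surface. World frame = base frame: x ahead of the robot, y to its left, z up, the work surface at z = 0. Lengths are in m, angles in rad, forces in N, time in s.
With the tool pointing down it reaches from about 0.25 to 0.725 m from the base axis. Payload 4 kg.
Tool frame: the origin (TCP) lies midway between the tips of the shut fingers; the grasp point (between the pads) lies 19 mm behind it; z points along the fingers, y is the direction in which the jaws open and shut (so a half turn about z gives the same grasp; the last joint's range is limited). The gripper opens to 85 mm and grips with 20 to 120 N. Pads are 22 mm wide; open, the fingers measure 114 mm over their backs; the gripper's body (76 mm by 85 mm) begins 54 mm behind the grasp point. The pads swing forward as they close: fully open they stand 13 mm farther back than shut.
Start: joints at [-1.113, 0.241, 0.005, 1.335, 0, 1.571], TCP at [0.221, -0.449, 0.231] pointing down, gripper open.
Joint ranges: [-2.72, 2.72], [-1.05, 1.87], [-1.09, 1.28], [-1.99, 2.15], [-1.42, 1.44], [-3.14, 3.14]. Speed limits (rad/s): [2.79, 2.79, 3.14, 3.14, 3.14, 3.14].

## Interface

Orientations are given as a unit quaternion [x, y, z, w].
In Python, from workcell import get_obs, camera, camera_model, job_done, masks_of gives the robot as it stands.
- The arm moves only by the tool jog_arm, never from a script. Its argument "deltas" is a list that holds one entry, the list of rows, each a list of 7 numbers: the shift along the tool's x, y, z in mm, then the turn, a rotation vector about the tool's x, y, z in degrees, then the finger opening in mm, from 0 to 85.4. A call has 1 to 5 rows; each row shifts and turns the pose as measured when the row begins, along the tool's axes as they then stand; what a row does not reach is not made up. A row lasts 1/10 s, in which the tool goes at most 50 mm and 8.59 degrees, less where a joint would pass 70% of its speed; a pose out of reach is approached as far as the arm can. A call with a gripper value outside its range is refused whole. The fingers move at their own pace and stop on an object; the grip force is fixed at half the most. Time passes only in rows, so rows that do not move let the fingers close. It gives the time, the measured TCP pose, the force and the opening at its end, in the units of the state.
- get_obs(): the state, without advancing time (a new reading comes with each control period).
- camera(name): name is "scene" or "top"; returns the picture (400x640x3 uint8, red, green, blue); there is no depth.
- camera_model(name): a dict with "fovy" (degrees; the focal length in pixels is half the picture's height over the tangent of half this angle, whatever the lens; pixels are square), "cx", "cy" (the principal point, pixels), "k1" (the pictures are not rectified: a ray, as slopes to the right and down, at radius r is drawn at 1 + k1 r^2 times it, then the intrinsics apply), "pose" (4x4, takes a point from camera to world coordinates). Camera axes: x right, y down, z forward; pixel columns grow to the right and rows downward; lengths in m; the calibration is good to about 2 mm. A picture is of the moment at which its call begins. camera_model takes no time and is no camera call.
- job_done(): hands the job in, once; it reports no verdict.
Trained networks look in the newest picture that a camera, given by its name, has taken for a name from the list of things; names that differ only in an ending like _2 or _b are one class to them, and where a whole thing is asked for, a point or a joint stands for the part that bears it (a point fixed in the world has none). Each returns a list of dicts, best first, with "conf" (0 to 1); they miss things now and then, are a little off and sometimes report something else, mostly with a low value. They report only what shows in the picture. A call takes as long as a camera call.
- masks_of(target, camera): "pixels" (400x640 bool, what is visible of it) and "at" ([column, row] in pixels, amid what is visible of it).
The state is a dict: "clock": time; "joint_pos": joint angles; "joint_vel": joint speeds; "tau": joint torques, N m; "eef_pos": TCP position; "tool_rot": TCP orientation; "ft_force": force on the tool from outside, world axes, zero at the start; "ft_torque": the same for the moment, N m; "grip_width": finger opening in m.
Only numpy, scipy, OpenCV 4.12 (cv2) and the standard library are available. Lean on these libraries where they do the work, as an engineer would, in place of code of your own. Each camera call takes 0.05 s, during which the arm holds its last target. There are 200 camera calls.

## Task

Wind the butterfly key on top of the pod box clockwise with the drawer still shut (it takes several partial turns), until the little white follower in the slot is level with the raised full mark or past it. Then draw the spring-return drawer out (it has an upright grip block) until its pointer lines up with the index clip on the rail, and keep it there: finish while still holding the drawer at the clip, so that I can take a tablet out. Leave the index clip, jar, jug and brush where they are.

Things in the scene. Friction and masses are not known exactly. Their poses are not given: they have to be found in the camera images.
- pod_box: White plastic box with a flat lid and a snap latch on its left side, 160 (x) x 150 (y) x 80 mm high, screwed to the sill. Origin: centre of its underside. Its x axis points from the drawer side to the back (the drawer comes out along -x), y to its left, z up.
- key_grip (a point): Centre of the wings of the steel butterfly key on the lid, 10 mm behind the middle of the box and 111 mm above the sill. The wings are an upright plate 60 mm long (along this point's x axis, which turns with the key), 9 mm thick (y) and 30 mm high (15 mm above and below this point), on a stem of 12 mm diameter; below the wings there are 16 mm free down to the lid.
- key (a joint): Turn of the key, rad: grows clockwise seen from above, starts between 0 and 0.7, end stop at 3.6. At 3.0 the follower is level with the full mark. At 0 the wings lie along the box's x axis. A brake inside keeps what has been wound when the key is let go (turning it takes about 0.15 to 0.25 N m).
- follower_tip (a point): Left end of the white follower, a bar 6 mm (x) x 12 mm (y), 5 mm proud of the lid, in the black slot on the lid left of the key. It runs towards the back of the box (+x), 14 mm per rad of key.
- full_mark (a point): Inner end of the full mark, a fixed dark steel rib 6 mm (x) x 10 mm (y), 5 mm proud of the lid, just left of the slot. Level means the same x in the box's frame.
- drawer_grip (a point): Grip point of the drawer: on the middle of its upright plastic grip block, 18 mm (x) x 24 mm (y), which stands free in front of the box from 26 to 72 mm above the sill; this point is 58 mm above the sill, 14 mm below the block's top. Axes as the box's. The block's centre is 42 mm in front of the drawer's front panel (90 mm wide, top 60 mm above the sill), joined to it by a stem 14 mm wide.
- drawer (a joint): How far the drawer is drawn out along the box's -x, m: 0 shut, end stop 0.080. A spring pulls it shut: 5 N at 0, 13 N at 0.080; it slides level and straight.
- pointer (a point): Tip of the drawer's pointer: a dark steel bar 6 mm (x) sticking out 14 mm on the right (-y) of the drawer's front panel, its top 24 mm above the sill. It moves with the drawer.
- clip_mark (a point): Tip of the dark bar, 6 mm (x) x 18 mm (y), its top 24 mm above the sill, on the small aluminium index clip that sits on a low rail in front of the box, on the drawer's right. It was set beforehand, 30 to 58 mm in front of the shut drawer's pointer, and is not to be shifted (it slides under about 4 N). Lined up means that pointer and clip_mark have the same x in the box's frame.
- jar: Amber glass jar, 68 mm across, 110 mm high, loose, near one side of the box. Origin: centre of its underside.
- jug: Red plastic measuring jug, 84 mm across and 110 mm high, with a handle at its +y, loose, near one side of the box. Origin: centre of its underside.
- brush: Bamboo scrub brush, 150 x 45 x 34 mm, lying on its bristles to the right of the drawer, loose. Origin: centre of its underside, long axis x.

How it is judged:
On the way:
1. the key is wound until the follower is level with the full mark or past it, the drawer still shut (value of joint key above 2.7 rad and value of joint drawer below 0.01 m), for 0.2 s.
At the end, for the whole second after the job is handed in: The key is at 2.7 rad or more (follower at the full mark, less 4 mm at most), the drawer's pointer is within 5 mm of the index clip and at rest, and the gripper's fingers hold it there (over 2 N between fingers and drawer, neither jar, jug nor brush pressing on it) (value of joint key above 2.7 rad and x of pointer in the frame of clip_mark between -0.005 and 0.005 m and velocity of joint drawer between -0.01 and 0.01 m/s and contact force between the fingers and drawer above 2 N and contact force between each of jar, jug, brush and drawer below 0.2 N); the arm keeps its last pose, push and grip.
It fails at once if the index clip is shifted by more than 3 mm (distance of clip_mark from where it was at the start of the episode above 0.003 m).
It fails at once if the jar, jug or brush is moved by more than 20 mm (distance of any of jar, jug, brush from where it was at the start of the episode above 0.02 m).
It also fails if it takes over 58 s, if anything falls off the work surface, if the arm or the gripper's body presses on something with over 40 N, if the wrist force passes 120 N, or if a joint passes its speed limit or range.

## Working session

There is one attempt and no reset: what is moved stays moved. The work goes in short steps, Python scripts to look and compute and a tool call to move; the robot and the scene stay as the last step left them, time stands still between calls to the robot, and variables do not carry over. Pictures are saved under pics/ and viewed, about 8 in all and at most 12, crops included, and the job is handed in when it is done.

Besides the shell and the picture viewer there is one more tool, called after "Emit:" by a JSON object that holds its "api" and its "payload", one argument or row to a line. jog_arm: Moves the arm, as the interface text tells. Its arguments: {"type":"object","properties":{"deltas":{"type":"array"}},"required":["deltas"]}

```bash
mkdir -p pics; ls
cat > h.py <<'E'
import numpy as np, cv2
from workcell import *
def K(m):
    f=200/np.tan(np.radians(m["fovy"])/2); return f
def ray(m,uv):
    f=K(m); d=np.array([(uv[0]-m["cx"])/f,(uv[1]-m["cy"])/f]); p=d.copy()
    for _ in range(20): p=d/(1+m["k1"]*(p@p))
    T=np.array(m["pose"]); return T[:3,3],T[:3,:3]@np.array([p[0],p[1],1])
def at_z(m,uv,z):
    o,d=ray(m,uv); return o+d*(z-o[2])/d[2]
def proj(m,P):
    T=np.array(m["pose"]); q=T[:3,:3].T@(np.array(P)-T[:3,3]); s=q[:2]/q[2]
    s=s*(1+m["k1"]*(s@s)); return s*K(m)+[m["cx"],m["cy"]]
def snap(n,f=None):
    im=camera(n)
    if f: cv2.imwrite("pics/"+f,im[:,:,::-1])
    return im
E
python3 - <<'E'
from h import *
for n in("scene","top"):
    snap(n,n+"0.png"); m=camera_model(n); print(n,m["fovy"],m["k1"],np.round(m["pose"],3).tolist())
    for t in("pod_box","key_grip","follower_tip","full_mark","drawer_grip","pointer","clip_mark","jar","jug","brush"):
        r=masks_of(t,n)
        print(t,[(round(x["conf"],2),np.round(x["at"]).tolist(),int(x["pixels"].sum())) for x in r[:3]])
print(get_obs())
E
```

```text
pics
scene 44.61023864596325 -0.08901695043834949 [[0.514, 0.654, -0.555, 1.134], [0.858, -0.381, 0.345, -0.342], [0.014, -0.653, -0.757, 0.843], [0.0, 0.0, 0.0, 1.0]]
pod_box [(0.62, [355.0, 220.0], 6940)]
key_grip [(0.69, [359.0, 201.0], 115)]
follower_tip [(0.17, [338.0, 172.0], 188)]
full_mark [(0.74, [354.0, 222.0], 7034)]
drawer_grip [(0.69, [436.0, 194.0], 1636), (0.51, [340.0, 173.0], 194), (0.27, [306.0, 190.0], 22)]
pointer [(0.62, [338.0, 171.0], 196)]
clip_mark [(0.38, [306.0, 190.0], 37)]
jar [(0.96, [434.0, 194.0], 1604)]
jug [(0.92, [270.0, 232.0], 2668)]
brush [(0.57, [244.0, 194.0], 773)]
top 46.07815579527743 -0.00689124596121419 [[0.028, -0.996, 0.084, 0.503], [-1.0, -0.029, -0.009, 0.022], [0.011, -0.083, -0.996, 1.206], [0.0, 0.0, 0.0, 1.0]]
pod_box [(0.64, [299.0, 188.0], 4799)]
key_grip [(0.55, [301.0, 172.0], 103), (0.45, [301.0, 186.0], 4912)]
follower_tip []
full_mark [(0.89, [296.0, 185.0], 4873)]
drawer_grip [(0.79, [284.0, 220.0], 263), (0.24, [369.0, 261.0], 1039)]
pointer [(0.8, [283.0, 224.0], 257), (0.29, [296.0, 184.0], 4757)]
clip_mark [(0.59, [306.
[... 187 characters left out ...]
ck': 1.1, 'joint_pos': array([-1.11300376e+00,  2.40570362e-01,  4.99205338e-03,  1.33522318e+00,
       -4.55084570e-06,  1.57077504e+00]), 'joint_vel': array([-9.00390372e-04, -9.02361555e-05,  2.60560047e-04, -4.02949356e-04,
        2.70395736e-03,  2.31340787e-04]), 'tau': array([-1.15851531e-04, -3.72218835e+01,  2.52696705e+01,  1.22810412e-03,
        1.60589570e-05,  9.18664568e-06]), 'eef_pos': array([ 0.22097731, -0.44850363,  0.23131824]), 'tool_rot': array([ 9.73915009e-01,  2.26913100e-01, -2.80177188e-06, -1.99776828e-06]), 'ft_force': array([-0.65060421, -0.16761025,  0.67551288]), 'ft_torque': array([ 0.02024754, -0.03084741, -0.00695511]), 'grip_width': 0.08544323976579613}
```

Run:
```python
import cv2,numpy as np
a=cv2.imread("pics/top0.png")[130:290,190:400]; b=cv2.imread("pics/scene0.png")[140:300,230:460]
cv2.imwrite("pics/t1.png",cv2.resize(a,None,fx=3.8,fy=3.75,interpolation=cv2.INTER_CUBIC))
cv2.imwrite("pics/s1.png",cv2.resize(b,None,fx=3.4,fy=3.4,interpolation=cv2.INTER_CUBIC))
```

```text
(no output)
```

View pics/t1.png

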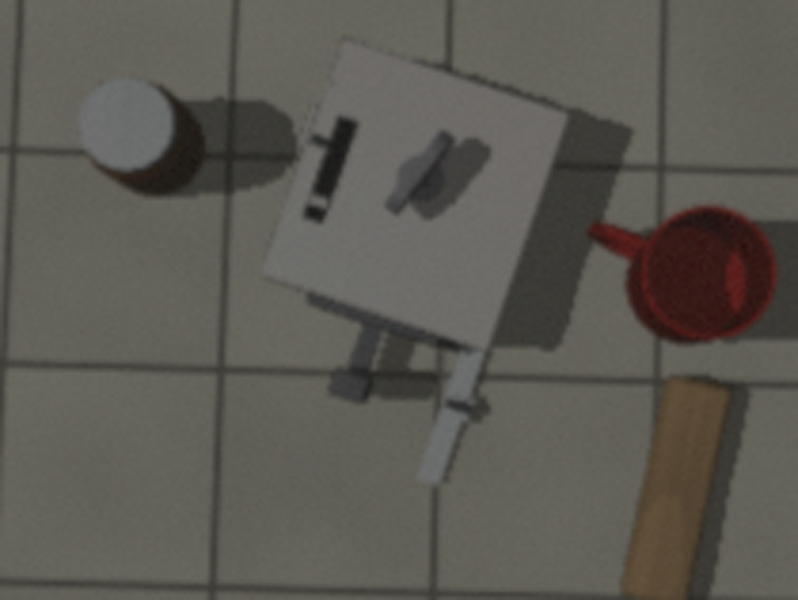

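View pics/s1.png

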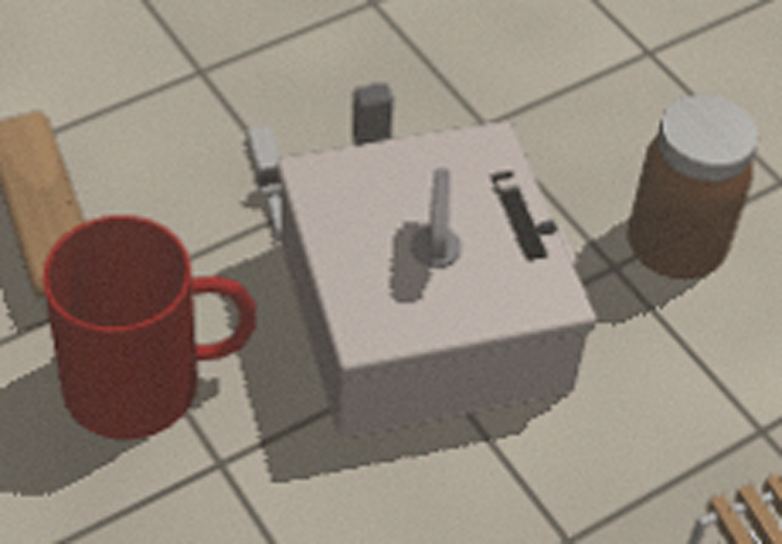

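```bash
cat >> h.py <<'E'
def box(p,m=None):  # p=(x,y,yaw[,z]) box->world
    c,s=np.cos(p[2]),np.sin(p[2]); z=p[3] if len(p)>3 else 0
    return lambda q: np.array([p[0]+c*q[0]-s*q[1],p[1]+s*q[0]+c*q[1],z+q[2]])
E
python3 - <<'E'
from h import *
from scipy.optimize import least_squares as LS
mt,ms=camera_model("top"),camera_model("scene")
t=lambda x,y:np.array([190+x/3.8,130+y/3.75]); s=lambda x,y:np.array([230+x/3.4,140+y/3.4])
C={(.08,.075):((345,38),None),(.08,-.075):((568,115),(343,368)),(-.08,.075):((263,275),(512,125)),(-.08,-.075):((487,350),(281,157))}
C[(.08,.075)]=((345,38),(593,321))
def f(p):
    B=box(p);r=[]
    for q,(a,b) in C.items():
        P=B((*q,.08)); r+=list(proj(mt,P)-t(*a))+list(proj(ms,P)-s(*b))
    return r
r=LS(f,[.5,0,-.3,0]);p=r.x;print(p,np.degrees(p[2]),np.round(r.fun,1))
r2=LS(lambda q:f([*q,0]),p[:3]);print(r2.x,np.round(r2.fun,1))
p=r2.x
def inb(P): 
    c,sn=np.cos(p[2]),np.sin(p[2]); d=P[:2]-p[:2]; return np.array([c*d[0]+sn*d[1],-sn*d[0]+c*d[1]])*1000
for n,a,z in(("wingA",(393,208),.126),("wingB",(447,135),.126),("grip",(350,383),.072),("clip l",(447,402),.024),("clip r",(472,409),.024),("fol",(318,202),.085),("mark",(320,140),.085)):
    print(n,inb(at_z(mt,t(*a),z)))
for n,a,z in(("wing top",(441,170),.126),("grip",(372,90),.072),("fol",(505,186),.085),("mark",(548,228),.085),("clip",(268,184),.024)):
    print("s",n,inb(at_z(ms,s(*a),z)))
B=box([*p,0])
for n,a in(("key",(.01,0,.111)),("grip",(-.14,0,.058))): print(n,B(a))
for t_ in("jar","jug","brush"):
    pass
print("jar",at_z(mt,t(127,125),.11),"jug",at_z(mt,t(708,275),.11),"handle",at_z(mt,t(592,232),.08),"brush",at_z(mt,t(675,385),.034))
E
```

```text
[ 0.63768356  0.05633522 -0.30991064 -0.00323511] -17.75657142307983 [ 0.1  0.1 -0.  -0.3 -0.4 -0.  -0.6 -0.2 -0.8 -1.2 -1.1 -0.6 -1.  -0.5
 -0.7  1. ]
[ 0.63844058  0.05556287 -0.30994414] [ 0.3 -0.4  0.1 -0.8 -0.  -0.6 -0.7 -0.7 -0.7 -1.6 -1.  -1.3 -0.6 -0.9
 -0.8  0.4]
wingA [-19.51166208   5.91215145]
wingB [34.21566603 -9.89336917]
grip [-129.91084231   -2.3884426 ]
clip l [-121.07778996  -63.95112338]
clip r [-120.00215029  -81.04867323]
fol [-27.85930574  54.79452558]
mark [10.1816615  67.16544602]
s wing top [-10.17016274   6.09678625]
s grip [-132.43293137   -0.6745139 ]
s fol [-23.6310485   54.00716079]
s mark [13.80435308 69.03075714]
s clip [-108.62681816  -75.35288756]
key [0.64796409 0.05251282 0.111     ]
grip [0.50511149 0.09826364 0.058     ]
jar [0.67083825 0.23385896 0.11      ] jug [ 0.58711981 -0.12744692  0.11      ] handle [ 0.61495673 -0.05744034  0.08      ] brush [ 0.51909852 -0.11747021  0.034     ]
```

```bash
cat >> h.py <<'E'
from scipy.spatial.transform import Rotation as Ro
BOX=[.63844,.05556,-.30994,0.]
def plan(target,turn,n,show=5,grip=85):
    """rows to world target, turning `turn` deg about tool z over n rows"""
    o=get_obs(); p=o["eef_pos"].copy(); R=Ro.from_quat(o["tool_rot"]); d=(np.array(target)-p)/n
    x=R.as_matrix()[:,0]; print("t",round(o["clock"],2),"pos",np.round(p,4),"yaw",round(np.degrees(np.arctan2(x[1],x[0])),1),"tilt",np.round(np.degrees(R.as_matrix()[:2,2]),2),"j6",round(o["joint_pos"][5],2),"F",np.round(o["ft_force"],1),"w",round(o["grip_width"],4))
    for i in range(min(n,show)):
        print([*np.round(R.as_matrix().T@d*1000,1).tolist(),0,0,round(turn/n,1),grip]); R=R*Ro.from_rotvec([0,0,np.radians(turn/n)])
E
python3 -c "
from h import *
plan([.648,.0525,.20],-231,28,28)"
```

```text
t 1.1 pos [ 0.221  -0.4485  0.2313] yaw 26.2 tilt [-0.  0.] j6 1.57 F [-0.7 -0.2  0.7] w 0.0854
[21.6, -9.3, 1.1, 0, 0, -8.2, 85]
[22.7, -6.1, 1.1, 0, 0, -8.2, 85]
[23.3, -2.8, 1.1, 0, 0, -8.2, 85]
[23.5, 0.6, 1.1, 0, 0, -8.2, 85]
[23.2, 4.0, 1.1, 0, 0, -8.2, 85]
[22.4, 7.2, 1.1, 0, 0, -8.2, 85]
[21.1, 10.4, 1.1, 0, 0, -8.2, 85]
[19.4, 13.3, 1.1, 0, 0, -8.2, 85]
[17.3, 15.9, 1.1, 0, 0, -8.2, 85]
[14.8, 18.3, 1.1, 0, 0, -8.2, 85]
[12.0, 20.2, 1.1, 0, 0, -8.2, 85]
[9.0, 21.7, 1.1, 0, 0, -8.2, 85]
[5.8, 22.8, 1.1, 0, 0, -8.2, 85]
[2.5, 23.4, 1.1, 0, 0, -8.2, 85]
[-0.9, 23.5, 1.1, 0, 0, -8.2, 85]
[-4.3, 23.1, 1.1, 0, 0, -8.2, 85]
[-7.5, 22.3, 1.1, 0, 0, -8.2, 85]
[-10.6, 21.0, 1.1, 0, 0, -8.2, 85]
[-13.5, 19.2, 1.1, 0, 0, -8.2, 85]
[-16.2, 17.1, 1.1, 0, 0, -8.2, 85]
[-18.4, 14.6, 1.1, 0, 0, -8.2, 85]
[-20.3, 11.8, 1.1, 0, 0, -8.2, 85]
[-21.8, 8.7, 1.1, 0, 0, -8.2, 85]
[-22.9, 5.5, 1.1, 0, 0, -8.2, 85]
[-23.4, 2.2, 1.1, 0, 0, -8.2, 85]
[-23.5, -1.2, 1.1, 0, 0, -8.2, 85]
[-23.1, -4.6, 1.1, 0, 0, -8.2, 85]
[-22.2, -7.8, 1.1, 0, 0, -8.2, 85]
```

Emit:
{"api": "jog_arm", "payload": {
  "deltas": [
    [[21.6, -9.3, 1.1, 0, 0, -8.2, 85], [22.7, -6.1, 1.1, 0, 0, -8.2, 85], [23.3, -2.8, 1.1, 0, 0, -8.2, 85], [23.5, 0.6, 1.1, 0, 0, -8.2, 85], [23.2, 4.0, 1.1, 0, 0, -8.2, 85]]
  ]
}}

```text
clock: 1.6
eef_pos: [0.2975, -0.3584, 0.2255]
tool_rot: [0.827, 0.562, -0.0, 0.001]
ft_force: [0.9, 0.3, -0.3]
grip_width: 0.0847
```

```bash
python3 -c "
from h import *
print(get_obs()['joint_pos'])
plan([.648,.0525,.20],0,1)"
```

```text
[-8.77459480e-01  1.74543946e-01 -9.39089977e-02  1.30094243e+00
 -8.29292961e-04  1.06972313e+00]
t 1.6 pos [ 0.2975 -0.3584  0.2255] yaw 68.4 tilt [ 0.01 -0.09] j6 1.07 F [ 0.9  0.3 -0.3] w 0.0847
[511.0, 175.0, 24.9, 0, 0, 0.0, 85]
```

```bash
python3 -c "
from h import *
plan([.648,.0525,.19],-257,31,20)"
```

```text
t 1.6 pos [ 0.2975 -0.3584  0.2255] yaw 68.4 tilt [ 0.01 -0.09] j6 1.07 F [ 0.9  0.3 -0.3] w 0.0847
[16.5, 5.6, 1.1, 0, 0, -8.3, 85]
[15.5, 8.0, 1.1, 0, 0, -8.3, 85]
[14.2, 10.1, 1.1, 0, 0, -8.3, 85]
[12.6, 12.1, 1.1, 0, 0, -8.3, 85]
[10.7, 13.7, 1.1, 0, 0, -8.3, 85]
[8.6, 15.1, 1.1, 0, 0, -8.3, 85]
[6.3, 16.2, 1.1, 0, 0, -8.3, 85]
[3.9, 17.0, 1.1, 0, 0, -8.3, 85]
[1.5, 17.4, 1.1, 0, 0, -8.3, 85]
[-1.1, 17.4, 1.1, 0, 0, -8.3, 85]
[-3.6, 17.1, 1.1, 0, 0, -8.3, 85]
[-6.0, 16.4, 1.1, 0, 0, -8.3, 85]
[-8.3, 15.3, 1.1, 0, 0, -8.3, 85]
[-10.4, 14.0, 1.1, 0, 0, -8.3, 85]
[-12.3, 12.3, 1.1, 0, 0, -8.3, 85]
[-14.0, 10.4, 1.1, 0, 0, -8.3, 85]
[-15.3, 8.3, 1.1, 0, 0, -8.3, 85]
[-16.4, 6.0, 1.1, 0, 0, -8.3, 85]
[-17.1, 3.6, 1.1, 0, 0, -8.3, 85]
[-17.4, 1.1, 1.1, 0, 0, -8.3, 85]
```

Emit:
{"api": "jog_arm", "payload": {
  "deltas": [
    [[16.5, 5.6, 1, 0, 0, -8.3, 85], [15.5, 8, 1, 0, 0, -8.3, 85], [14, 10, 1, 0, 0, -8.3, 85], [12.6, 12, 1, 0, 0, -8.3, 85], [10.7, 13.7, 1, 0, 0, -8.3, 85]]
  ]
}}

```text
clock: 2.1
eef_pos: [0.3558, -0.2879, 0.2206]
tool_rot: [0.563, 0.826, -0.001, 0.001]
ft_force: [0.8, 0.9, 0.2]
grip_width: 0.0849
```

Emit:
{"api": "jog_arm", "payload": {
  "deltas": [
    [[8.6, 15, 1, 0, 0, -8.3, 85], [6.3, 16, 1, 0, 0, -8.3, 85], [4, 17, 1, 0, 0, -8.3, 85], [1.5, 17.4, 1, 0, 0, -8.3, 85], [-1, 17.4, 1, 0, 0, -8.3, 85]]
  ]
}}

```text
clock: 2.6
eef_pos: [0.4117, -0.2167, 0.2158]
tool_rot: [0.222, 0.975, -0.001, 0.001]
ft_force: [-0.0, 0.1, -0.7]
grip_width: 0.085
```

Emit:
{"api": "jog_arm", "payload": {
  "deltas": [
    [[-3.6, 17, 1, 0, 0, -8.3, 85], [-6, 16.4, 1, 0, 0, -8.3, 85], [-8.3, 15.3, 1, 0, 0, -8.3, 85], [-10.4, 14, 1, 0, 0, -8.3, 85], [-12.3, 12.3, 1, 0, 0, -8.3, 85]]
  ]
}}

```text
clock: 3.1
eef_pos: [0.4661, -0.1439, 0.2108]
tool_rot: [-0.151, 0.989, -0.002, 0.001]
ft_force: [0.3, -0.0, -0.2]
grip_width: 0.0849
```

```bash
python3 -c "
from h import *
plan([.648,.0525,.18],-130,16,16)"
```

```text
t 3.1 pos [ 0.4661 -0.1439  0.2108] yaw -162.6 tilt [ 0.17 -0.18] j6 -0.6 F [ 0.3 -0.  -0.2] w 0.0849
[-14.5, 8.3, 1.9, 0, 0, -8.1, 85]
[-15.5, 6.2, 1.9, 0, 0, -8.1, 85]
[-16.3, 3.9, 1.9, 0, 0, -8.1, 85]
[-16.7, 1.6, 1.9, 0, 0, -8.1, 85]
[-16.7, -0.8, 1.9, 0, 0, -8.1, 85]
[-16.4, -3.1, 1.9, 0, 0, -8.1, 85]
[-15.8, -5.4, 1.9, 0, 0, -8.1, 85]
[-14.9, -7.6, 1.9, 0, 0, -8.1, 85]
[-13.7, -9.6, 1.9, 0, 0, -8.1, 85]
[-12.2, -11.5, 1.9, 0, 0, -8.1, 85]
[-10.4, -13.1, 1.9, 0, 0, -8.1, 85]
[-8.5, -14.4, 1.9, 0, 0, -8.1, 85]
[-6.4, -15.5, 1.9, 0, 0, -8.1, 85]
[-4.1, -16.2, 1.9, 0, 0, -8.1, 85]
[-1.8, -16.6, 1.9, 0, 0, -8.1, 85]
[0.6, -16.7, 1.9, 0, 0, -8.1, 85]
```

Emit:
{"api": "jog_arm", "payload": {
  "deltas": [
    [[-14.5, 8.3, 1.9, 0, 0, -8, 85], [-15.5, 6.2, 1.9, 0, 0, -8, 85], [-16.3, 3.9, 1.9, 0, 0, -8, 85], [-16.7, 1.6, 1.9, 0, 0, -8, 85], [-16.7, -0.8, 1.9, 0, 0, -8, 85]]
  ]
}}

```text
clock: 3.6
eef_pos: [0.5248, -0.079, 0.2012]
tool_rot: [-0.493, 0.87, -0.002, 0.001]
ft_force: [-0.1, 0.2, -0.3]
grip_width: 0.0851
```

Emit:
{"api": "jog_arm", "payload": {
  "deltas": [
    [[-16.4, -3, 1.9, 0, 0, -8, 85], [-15.8, -5.4, 1.9, 0, 0, -8, 85], [-15, -7.6, 1.9, 0, 0, -8, 85], [-13.7, -9.6, 1.9, 0, 0, -8, 85], [-12.2, -11.5, 1.9, 0, 0, -8, 85]]
  ]
}}

```text
clock: 4.1
eef_pos: [0.5821, -0.0131, 0.1909]
tool_rot: [0.771, -0.637, 0.002, 0.0]
ft_force: [-0.8, -0.7, 0.4]
grip_width: 0.0849
```

Emit:
{"api": "jog_arm", "payload": {
  "deltas": [
    [[-10.4, -13, 1.9, 0, 0, -8, 85], [-8.5, -14.4, 1.9, 0, 0, -8, 85], [-6.4, -15.5, 1.9, 0, 0, -8, 85], [-4, -16.2, 1.9, 0, 0, -8, 85], [-1.8, -16.6, 1.9, 0, 0, -8, 85]]
  ]
}}

```text
clock: 4.6
eef_pos: [0.6381, 0.0536, 0.1802]
tool_rot: [0.947, -0.321, 0.002, 0.001]
ft_force: [-0.3, 0.6, 1.3]
grip_width: 0.085
```

```bash
python3 -c "
from h import *
plan([.648,.0525,.165],-8,2,16)
a=snap('top'); b=snap('scene')
cv2.imwrite('pics/ab.png',np.hstack([cv2.resize(x,(400,400),interpolation=cv2.INTER_CUBIC) for x in (a[130:270,220:360],b[120:260,280:420])])[:,:,::-1])
"
```

```text
t 4.6 pos [0.6381 0.0536 0.1802] yaw -37.4 tilt [ 0.14 -0.22] j6 -2.4 F [-0.3  0.6  1.3] w 0.085
[4.2, -2.6, 7.6, 0, 0, -4.0, 85]
[4.4, -2.3, 7.6, 0, 0, -4.0, 85]
```

View pics/ab.png

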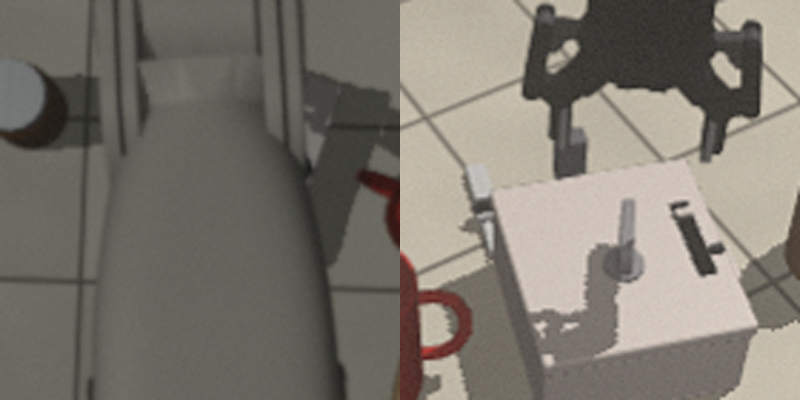

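```bash
python3 -c "
from h import *
m=camera_model('scene');B=box(BOX)
f=lambda P:(proj(m,P)-[280,120])*400/140+[400,0]
print('stem base',f(B([.01,0,.08])),'key top mid',f(B([.01,0,.126])))
for s in(-1,1): 
  a=-.29; print('wing end top',f(B([.01+s*.03*np.cos(a),s*.03*np.sin(a),.126])),'bot',f(B([.01+s*.03*np.cos(a),s*.03*np.sin(a),.096])))
plan([.648,.0525,.096],-3,3,16)
"
```

```text
stem base [622.44080538 265.545325  ] key top mid [627.44423415 223.0286897 ]
wing end top [627.69044267 190.43325055] bot [624.45782427 218.69898491]
wing end top [627.17558011 256.99834092] bot [623.80272692 284.83328638]
t 4.7 pos [0.6384 0.0548 0.1795] yaw -37.6 tilt [ 0.12 -0.19] j6 -2.4 F [-0.5  0.4  0.2] w 0.085
[2.9, -1.4, 27.8, 0, 0, -1.0, 85]
[2.9, -1.3, 27.8, 0, 0, -1.0, 85]
[2.9, -1.3, 27.8, 0, 0, -1.0, 85]
```

Emit:
{"api": "jog_arm", "payload": {
  "deltas": [
    [[3, -1.4, 25, 0, 0, -1, 85], [3, -1.3, 25, 0, 0, -1, 85], [2.5, -1.3, 25, 0, 0, -1, 85], [0.5, -0.5, 9, 0, 0, 0, 85], [0, 0, 0, 0, 0, 0, 85]]
  ]
}}

```text
clock: 5.2
eef_pos: [0.6487, 0.0509, 0.0947]
tool_rot: [0.953, -0.302, 0.003, 0.002]
ft_force: [0.3, 0.2, -0.3]
grip_width: 0.0846
```

```bash
python3 -c "
from h import *
plan([.648,.0525,.096],0,1,16)
b=snap('scene')
cv2.imwrite('pics/c.png',cv2.resize(b[140:260,280:420],(700,600),interpolation=cv2.INTER_CUBIC)[:,:,::-1])
"
```

```text
t 5.2 pos [0.6487 0.0509 0.0947] yaw -35.2 tilt [ 0.23 -0.26] j6 -2.45 F [ 0.3  0.2 -0.3] w 0.0846
[-1.5, -0.9, -1.3, 0, 0, 0.0, 85]
```

View pics/c.png

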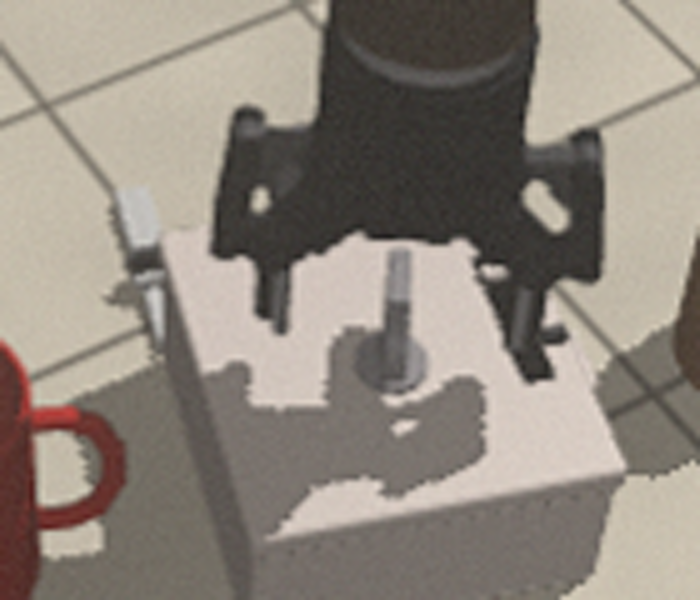

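Emit:
{"api": "jog_arm", "payload": {
  "deltas": [
    [[-1.5, -0.9, -1.3, 0, 0, 0, 5], [0, 0, 0, 0, 0, 0, 5], [0, 0, 0, 0, 0, 0, 5], [0, 0, 0, 0, 0, 0, 5], [0, 0, 0, 0, 0, 0, 5]]
  ]
}}

```text
clock: 5.75
eef_pos: [0.6505, 0.0522, 0.1027]
tool_rot: [0.953, -0.303, 0.007, 0.0]
ft_force: [-9.4, -10.9, 3.0]
grip_width: 0.0122
```

Emit:
{"api": "jog_arm", "payload": {
  "deltas": [
    [[0, 0, 0, 0, 0, 0, 5], [0, 0, 0, 0, 0, 0, 5], [0, 0, 0, 0, 0, 0, 5], [0, 0, 0, 0, 0, 0, 5]]
  ]
}}

```text
clock: 6.15
eef_pos: [0.6494, 0.0506, 0.1029]
tool_rot: [0.953, -0.304, 0.006, 0.002]
ft_force: [-0.2, -1.0, 0.6]
grip_width: 0.0076
```

```bash
python3 -c "
from h import *
plan([.648,.0525,.096],0,1,16); print(get_obs()['ft_torque'])"
```

```text
t 6.15 pos [0.6494 0.0506 0.1029] yaw -35.4 tilt [ 0.63 -0.42] j6 -2.44 F [-0.2 -1.   0.6] w 0.0076
[-2.3, -0.7, 6.8, 0, 0, 0.0, 85]
[-0.19015742  0.1372038  -0.07233652]
```

Emit:
{"api": "jog_arm", "payload": {
  "deltas": [
    [[0, 0, 0, 0, 0, 0, 25], [0, 0, 0, 0, 0, 0, 25], [-2, 0, 8, 0, 0, -1, 25], [0, -0.7, 0, 0, 0, 0, 25], [0, 0, 0, 0, 0, 0, 5]]
  ]
}}

```text
clock: 6.65
eef_pos: [0.6484, 0.0523, 0.0944]
tool_rot: [0.956, -0.295, 0.007, 0.003]
ft_force: [-7.6, -13.7, 10.8]
grip_width: 0.0118
```

```bash
python3 -c "
from h import *
plan([.648,.0525,.096],0,1,16); print(get_obs()['ft_torque'])"
```

```text
t 6.65 pos [0.6484 0.0523 0.0944] yaw -34.3 tilt [ 0.65 -0.53] j6 -2.46 F [ -7.6 -13.7  10.8] w 0.0118
[-0.4, 0.0, -1.6, 0, 0, 0.0, 85]
[-2.97209651  1.9921267  -0.05251671]
```

Emit:
{"api": "jog_arm", "payload": {
  "deltas": [
    [[0, 0, 0, 0, 0, 0, 5], [0, 0, 0, 0, 0, 0, 5], [0, 0, 0, 0, 0, 0, 5], [0, 0, 0, 0, 0, 0, 5]]
  ]
}}

```text
clock: 7.05
eef_pos: [0.6479, 0.0516, 0.0946]
tool_rot: [0.955, -0.295, 0.007, 0.003]
ft_force: [-1.1, -1.1, 0.3]
grip_width: 0.0082
```

```bash
python3 -c "
from h import *
plan([.648,.0525,.096],0,1,16); print(get_obs()['ft_torque'])"
```

```text
t 7.05 pos [0.6479 0.0516 0.0946] yaw -34.3 tilt [ 0.61 -0.57] j6 -2.46 F [-1.1 -1.1  0.3] w 0.0082
[-0.4, -0.8, -1.4, 0, 0, 0.0, 85]
[-0.14692259  0.2145108  -0.15188394]
```

Emit:
{"api": "jog_arm", "payload": {
  "deltas": [
    [[0, 0, 0, 0, 0, 5, 5], [0, 0, 0, 0, 0, 8, 5], [0, 0, 0, 0, 0, 8, 5], [0, 0, 0, 0, 0, 8, 5], [0, 0, 0, 0, 0, 8, 5]]
  ]
}}

```text
clock: 7.55
eef_pos: [0.6469, 0.0509, 0.0946]
tool_rot: [0.806, -0.592, 0.007, 0.003]
ft_force: [-2.1, -0.9, 1.1]
grip_width: 0.0081
```

```bash
python3 -c "
from h import *
plan([.648,.0525,.096],0,1,16); print(get_obs()['ft_torque'])
r=masks_of('follower_tip','scene');b=snap('scene')
cv2.imwrite('pics/d.png',cv2.resize(b[140:260,280:420],(700,600),interpolation=cv2.INTER_CUBIC)[:,:,::-1])
"
```

```text
t 7.55 pos [0.6469 0.0509 0.0946] yaw -72.5 tilt [ 0.48 -0.72] j6 -1.79 F [-2.1 -0.9  1.1] w 0.0081
[-1.2, -1.6, -1.4, 0, 0, 0.0, 85]
[-0.35308658  0.45074259  0.1980399 ]
```

View pics/d.png

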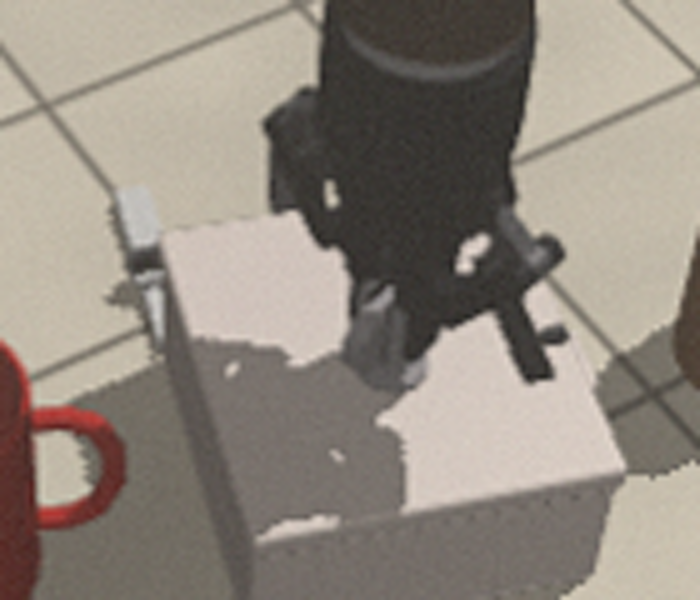

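Emit:
{"api": "jog_arm", "payload": {
  "deltas": [
    [[0, 0, 0, 0, 0, 8.3, 5], [0, 0, 0, 0, 0, 8.3, 5], [0, 0, 0, 0, 0, 8.3, 5], [0, 0, 0, 0, 0, 8.3, 5], [0, 0, 0, 0, 0, 8.3, 5]]
  ]
}}

```text
clock: 8.15
eef_pos: [0.6455, 0.0509, 0.0946]
tool_rot: [-0.544, 0.839, -0.007, -0.001]
ft_force: [-1.1, -0.8, 2.5]
grip_width: 0.0086
```

Emit:
{"api": "jog_arm", "payload": {
  "deltas": [
    [[0, 0, 0, 0, 0, 8.3, 5], [0, 0, 0, 0, 0, 8.3, 5], [0, 0, 0, 0, 0, 8.3, 5], [0, 0, 0, 0, 0, 8.3, 5], [0, 0, 0, 0, 0, 8.3, 5]]
  ]
}}

```text
clock: 8.65
eef_pos: [0.6445, 0.0519, 0.0946]
tool_rot: [-0.207, 0.978, -0.006, 0.0]
ft_force: [-0.4, -0.7, 1.5]
grip_width: 0.0081
```

```bash
python3 -c "
from h import *
plan([.648,.0525,.096],0,1,16); print(get_obs()['ft_torque'])"
```

```text
t 8.65 pos [0.6445 0.0519 0.0946] yaw -156.1 tilt [ 0.18 -0.64] j6 -0.33 F [-0.4 -0.7  1.5] w 0.0081
[-3.4, -0.9, -1.4, 0, 0, 0.0, 85]
[-0.04707974  0.55900611  0.24749141]
```

Emit:
{"api": "jog_arm", "payload": {
  "deltas": [
    [[0, 0, 0, 0, 0, 8.3, 5], [0, 0, 0, 0, 0, 8.3, 5], [0, 0, 0, 0, 0, 8.3, 5], [0, 0, 0, 0, 0, 8.3, 5], [0, 0, 0, 0, 0, 8.3, 5]]
  ]
}}

```text
clock: 9.15
eef_pos: [0.6445, 0.0533, 0.0946]
tool_rot: [0.157, 0.988, -0.004, 0.002]
ft_force: [0.8, -0.5, 0.5]
grip_width: 0.0083
```

Emit:
{"api": "jog_arm", "payload": {
  "deltas": [
    [[0, 0, 0, 0, 0, 6, 5], [0, 0, 0, 0, 0, 0, 5]]
  ]
}}

```text
clock: 9.35
eef_pos: [0.6446, 0.0536, 0.0947]
tool_rot: [0.207, 0.978, -0.003, 0.002]
ft_force: [0.1, -2.0, 1.4]
grip_width: 0.0077
```

```bash
python3 -c "
from h import *
plan([.648,.0525,.096],0,1,16); print(get_obs()['ft_torque'])
b=snap('scene')
cv2.imwrite('pics/e.png',cv2.resize(b[140:260,280:420],(700,600),interpolation=cv2.INTER_CUBIC)[:,:,::-1])
"
```

```text
t 9.35 pos [0.6446 0.0536 0.0947] yaw 156.1 tilt [ 0.14 -0.38] j6 0.5 F [ 0.1 -2.   1.4] w 0.0077
[-3.6, 0.4, -1.3, 0, 0, 0.0, 85]
[ 0.02351374  0.39601801 -0.06241197]
```

View pics/e.png

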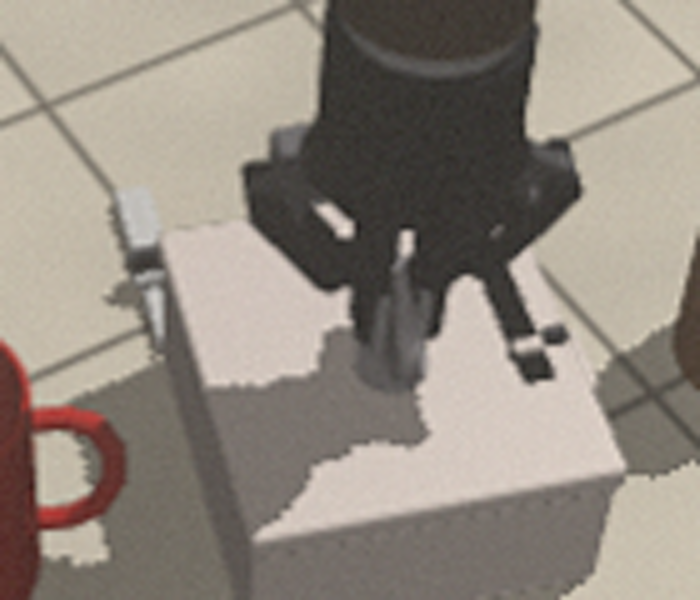

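Emit:
{"api": "jog_arm", "payload": {
  "deltas": [
    [[0, 0, 0, 0, 0, 0, 50], [0, 0, 0, 0, 0, 0, 50], [0, 0, 0, 0, 0, 0, 50], [0, 0, -25, 0, 0, -2, 50], [0, 0, -35, 0, 0, -2, 50]]
  ]
}}

```text
clock: 9.9
eef_pos: [0.6412, 0.0548, 0.1491]
tool_rot: [0.166, 0.986, -0.004, -0.004]
ft_force: [0.8, -0.2, 0.3]
grip_width: 0.05
```

```bash
python3 -c "
from h import *
plan([.512,.0955,.15],-3,5,16,50); print(get_obs()['ft_torque'])"
```

```text
t 9.9 pos [0.6412 0.0548 0.1491] yaw 160.8 tilt [-0.49 -0.36] j6 0.42 F [ 0.8 -0.2  0.3] w 0.05
[27.1, -0.8, -0.0, 0, 0, -0.6, 50]
[27.1, -0.5, -0.0, 0, 0, -0.6, 50]
[27.1, -0.2, -0.0, 0, 0, -0.6, 50]
[27.1, 0.1, -0.0, 0, 0, -0.6, 50]
[27.1, 0.3, -0.0, 0, 0, -0.6, 50]
[ 0.03799544 -0.04596764 -0.01083353]
```

Emit:
{"api": "jog_arm", "payload": {
  "deltas": [
    [[27, -0.8, -3, 0, 0, -0.5, 50], [27, -0.5, 0, 0, 0, -0.5, 50], [27, -0.2, 0, 0, 0, 0, 50], [27, 0, 0, 0, 0, 0, 50], [27, 0.2, 0, 0, 0, 0, 50]]
  ]
}}

```text
clock: 10.4
eef_pos: [0.5173, 0.0975, 0.1586]
tool_rot: [0.156, 0.988, -0.001, 0.005]
ft_force: [-0.6, 0.1, 0.3]
grip_width: 0.0498
```

```bash
python3 -c "
from h import *
plan([.512,.0955,.039],0,4,16,50)
a=snap('top');b=snap('scene')
cv2.imwrite('pics/f.png',np.hstack([cv2.resize(x,(400,400),interpolation=cv2.INTER_CUBIC) for x in (a[140:260,240:360],b[140:260,290:410])])[:,:,::-1])
cv2.imwrite('pics/full_b.png',b[:,:,::-1])
"
```

```text
t 10.4 pos [0.5173 0.0975 0.1586] yaw 162.1 tilt [ 0.6  -0.19] j6 0.5 F [-0.6  0.1  0.3] w 0.0498
[1.4, -0.9, 29.9, 0, 0, 0.0, 50]
[1.4, -0.9, 29.9, 0, 0, 0.0, 50]
[1.4, -0.9, 29.9, 0, 0, 0.0, 50]
[1.4, -0.9, 29.9, 0, 0, 0.0, 50]
```

View pics/f.png

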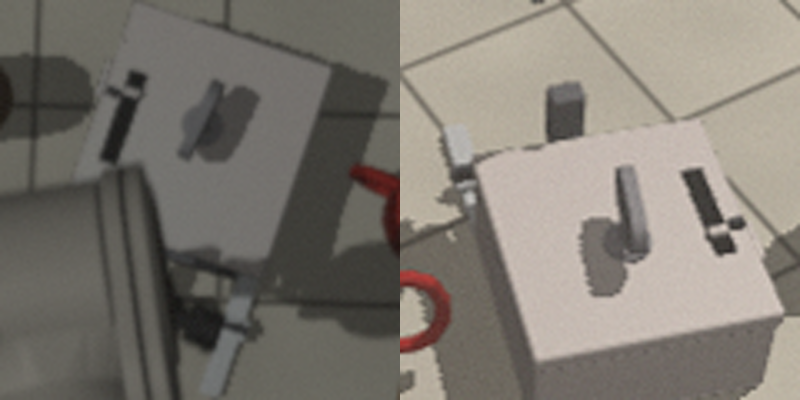

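Emit:
{"api": "jog_arm", "payload": {
  "deltas": [
    [[2, -1, 30, 0, 0, 0, 50], [1.4, -1, 30, 0, 0, 0, 50], [1.4, -1, 30, 0, 0, 0, 50], [0.8, -0.8, 20, 0, 0, 0, 50], [0, 0, 4, 0, 0, 0, 50]]
  ]
}}

```text
clock: 11.0
eef_pos: [0.5163, 0.0971, 0.0451]
tool_rot: [0.152, 0.988, 0.001, 0.011]
ft_force: [-0.2, -0.1, -0.1]
grip_width: 0.05
```

```bash
python3 -c "
from h import *
plan([.512,.0955,.040],0,1,16,50)
a=snap('top');b=snap('scene')
cv2.imwrite('pics/g.png',np.hstack([cv2.resize(x,(400,400),interpolation=cv2.INTER_CUBIC) for x in (a[180:260,250:330],b[120:220,280:380])])[:,:,::-1])
"
```

```text
t 11.0 pos [0.5163 0.0971 0.0451] yaw 162.5 tilt [ 1.24 -0.06] j6 0.49 F [-0.2 -0.1 -0.1] w 0.05
[3.7, -2.9, 5.0, 0, 0, 0.0, 50]
```

View pics/g.png

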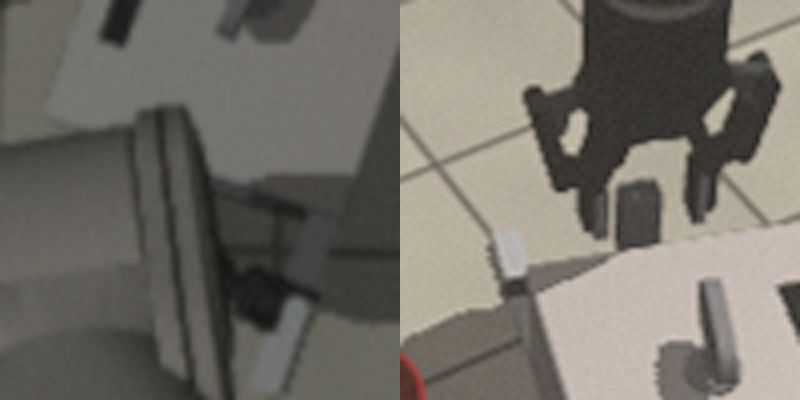

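Emit:
{"api": "jog_arm", "payload": {
  "deltas": [
    [[4, -3, 5, 0, 1.2, 0, 50], [1, 0, 1, 0, 0, 0, 50], [0, 0, 0, 0, 0, 0, 15], [0, 0, 0, 0, 0, 0, 15], [0, 0, 0, 0, 0, 0, 15]]
  ]
}}

```text
clock: 11.6
eef_pos: [0.5146, 0.0939, 0.0444]
tool_rot: [0.152, 0.988, 0.002, 0.004]
ft_force: [1.4, 4.1, -6.6]
grip_width: 0.0231
```

Emit:
{"api": "jog_arm", "payload": {
  "deltas": [
    [[0, 0, 0, 0, 0, 0, 15], [0, 0, 0, 0, 0, 0, 15], [0, 0, 0, 0, 0, 0, 15]]
  ]
}}

```text
clock: 11.9
eef_pos: [0.5146, 0.094, 0.0443]
tool_rot: [0.152, 0.988, 0.002, 0.004]
ft_force: [0.6, -1.7, -2.7]
grip_width: 0.0232
```

```bash
python3 -c "
from h import *
plan([.512,.0955,.040],0,1,16,50)
m=camera_model('top')
a=snap('top')
for z in ('clip_mark','pointer'):
    r=masks_of(z,'top'); print(z,[(round(x['conf'],2),np.round(x['at'],1).tolist(),int(x['pixels'].sum())) for x in r[:3]])
cv2.imwrite('pics/h.png',cv2.convertScaleAbs(cv2.resize(a[200:260,270:350],(800,600),interpolation=cv2.INTER_CUBIC)[:,:,::-1],alpha=2))
"
```

```text
t 11.9 pos [0.5146 0.094  0.0443] yaw 162.5 tilt [0.5  0.11] j6 0.49 F [ 0.6 -1.7 -2.7] w 0.0232
[3.0, 0.6, 4.3, 0, 0, 0.0, 50]
clip_mark [(0.47, [307.6, 241.0], 34)]
pointer [(0.61, [301.7, 219.2], 46)]
```

View pics/h.png

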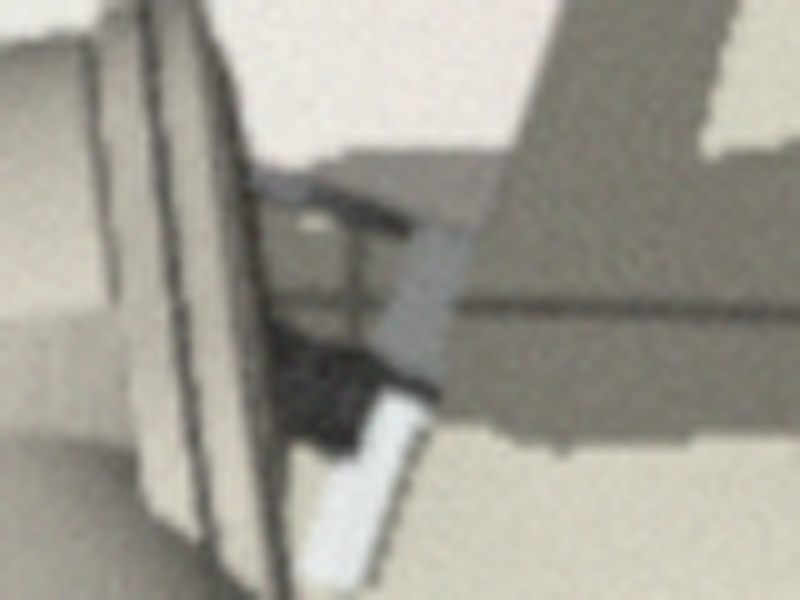

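```bash
cat >> h.py <<'E'
def inb(P):
    c,s=np.cos(BOX[2]),np.sin(BOX[2]); d=P[:2]-BOX[:2]; return np.round(np.array([c*d[0]+s*d[1],-s*d[0]+c*d[1]])*1000,1)
E
python3 -c "
from h import *
m=camera_model('top')
for n,a in dict(pA=(345,200),pM=(375,213),pT=(408,228),cA=(375,362),cM=(405,376),cT=(432,390)).items(): print(n,inb(at_z(m,(270+a[0]/10,200+a[1]/10),.024)))
for n,a in dict(ptr=(301.7,219.2),clip=(307.6,241)).items(): print(n,inb(at_z(m,a,.024)))
print(inb(get_obs()['eef_pos']))
"
```

```text
pA [-83.1 -42.2]
pM [-83.7 -50.4]
pT [-84.4 -59.4]
cA [-118.8  -62.8]
cM [-119.6  -71.1]
cT [-120.7  -78.6]
ptr [-83.5 -34.9]
clip [-130.  -67.]
[-129.6   -1.2]
```

Emit:
{"api": "jog_arm", "payload": {
  "deltas": [
    [[6, 0, 0, 0, 0, 0, 15], [7, 0, 0, 0, 0, 0, 15], [7, 0, 0, 0, 0, 0, 15], [7, 0, 0, 0, 0, 0, 15], [0, 0, 0, 0, 0, 0, 15]]
  ]
}}

```text
clock: 12.55
eef_pos: [0.497, 0.0995, 0.0444]
tool_rot: [0.153, 0.988, -0.0, 0.013]
ft_force: [6.6, -2.1, -8.4]
grip_width: 0.0229
```

```bash
python3 -c "
from h import *
plan([.512,.0955,.040],0,1,0,50)
print(inb(get_obs()['eef_pos']))
a=snap('top')
cv2.imwrite('pics/i.png',cv2.convertScaleAbs(cv2.resize(a[200:260,270:350],(800,600),interpolation=cv2.INTER_CUBIC)[:,:,::-1],alpha=2))
"
```

```text
t 12.55 pos [0.497  0.0995 0.0444] yaw 162.3 tilt [ 1.52 -0.29] j6 0.51 F [ 6.6 -2.1 -8.4] w 0.0229
[-148.1   -1.3]
```

View pics/i.png

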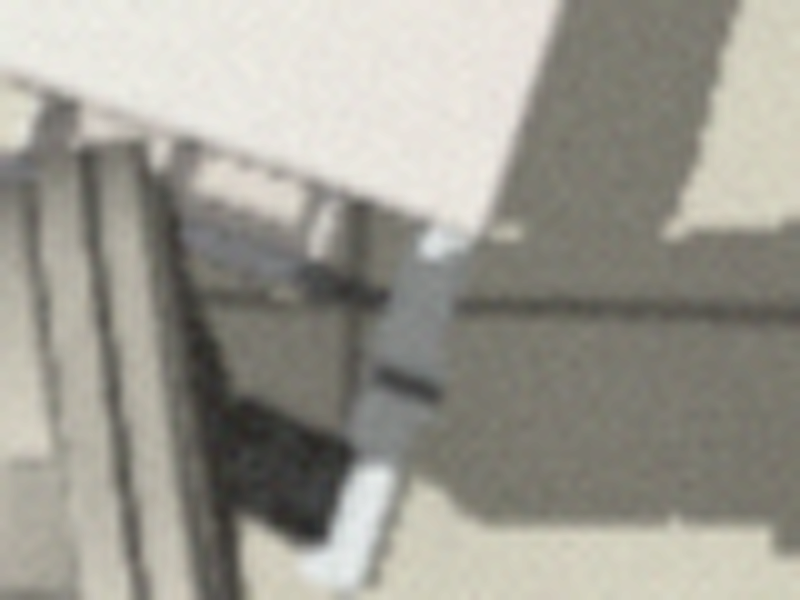

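Emit:
{"api": "jog_arm", "payload": {
  "deltas": [
    [[7, 0, 0, 0, 0.4, 0, 15], [7, 0, 0, 0, 0.4, 0, 15], [5, 0, 0, 0, 0.4, 0, 15]]
  ]
}}

```text
clock: 12.9
eef_pos: [0.4863, 0.1028, 0.0444]
tool_rot: [0.154, 0.988, -0.001, 0.011]
ft_force: [8.2, -4.4, -10.4]
grip_width: 0.023
```

```bash
python3 -c "
from h import *
for i in range(4):
  o=get_obs();print(o['clock'],inb(o['eef_pos']),o['eef_pos'][2],np.round(o['ft_force'],1)); snap('top')
plan([.512,.0955,.040],0,1,0,50)
"
```

```text
12.9 [-159.3   -1.4] 0.04443790253104521 [  8.2  -4.4 -10.4]
12.95 [-159.6   -1.4] 0.04438333334931121 [ 5.2 -4.1 -7.5]
13.0 [-159.5   -1.4] 0.04440790971686087 [ 6.2 -2.9 -7.8]
13.05 [-159.4   -1.4] 0.04439930609037501 [ 6.8 -3.4 -8.5]
t 13.1 pos [0.4863 0.1028 0.0444] yaw 162.2 tilt [ 1.19 -0.25] j6 0.52 F [ 7.8 -4.3 -8.3] w 0.0233
```

Emit:
{"api": "jog_arm", "payload": {
  "deltas": [
    [[6.5, 0, 0, 0, 0.4, 0, 15], [5.5, 0, 0, 0, 0.4, 0, 15]]
  ]
}}

```text
clock: 13.3
eef_pos: [0.4805, 0.1047, 0.0444]
tool_rot: [0.155, 0.988, -0.001, 0.009]
ft_force: [8.9, -3.9, -9.5]
grip_width: 0.0231
```

```bash
python3 -c "
from h import *
for i in range(4):
  a=snap('top');o=get_obs()
print(o['clock'],inb(o['eef_pos']),o['eef_pos'][2],np.round(o['ft_force'],1)); 
cv2.imwrite('pics/j.png',cv2.convertScaleAbs(cv2.resize(a[200:260,270:350],(800,600),interpolation=cv2.INTER_CUBIC)[:,:,::-1],alpha=2))
"
```

```text
13.5 [-165.5   -1.4] 0.044459580582013526 [ 6.4 -4.3 -9. ]
```

View pics/j.png

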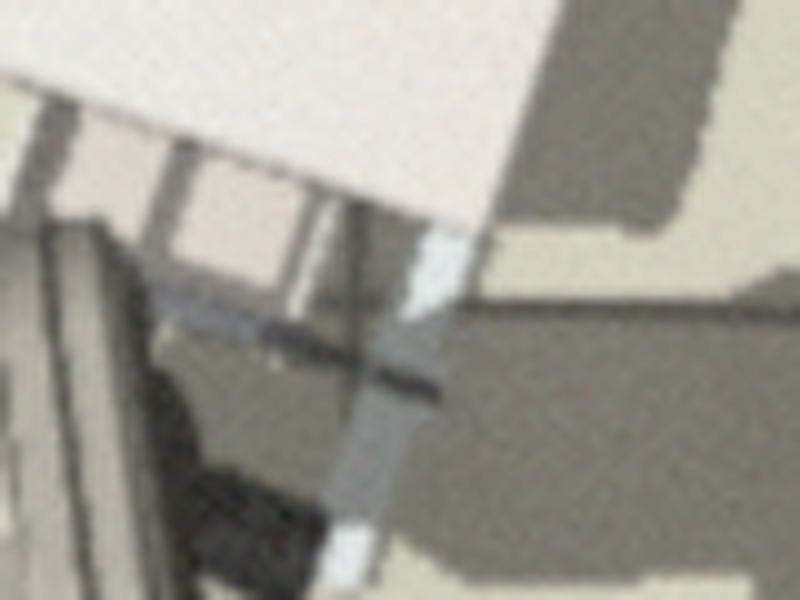

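```bash
python3 -c "
from h import *
a=np.mean([snap('top').astype(float).mean(2) for _ in range(6)],0)
m=camera_model('top')
for u in range(297,314):
  r=np.arange(231,241); c=a[r[0]:r[-1]+1,u]; w=np.clip(np.median(c)-8-c,0,None); 
  if w.sum()>0: v=(w*r).sum()/w.sum(); print(u,round(v,2),c.astype(int),inb(at_z(m,(u,v),.024)))
print(get_obs()['clock'],inb(get_obs()['eef_pos']))
"
```

```text
297 233.05 [61 45 40 44 63 74 59 56 58 57] [-120.2  -35.4]
298 233.48 [68 50 40 41 51 61 57 57 57 57] [-120.3  -38.1]
299 233.86 [87 56 39 38 43 51 57 57 58 57] [-120.4  -40.8]
300 234.06 [68 53 39 37 38 47 56 57 57 57] [-120.   -43.3]
301 234.6 [54 55 47 36 35 45 55 57 57 57] [-120.5  -46.1]
302 235.06 [51 56 53 42 33 41 54 56 57 57] [-120.7  -48.9]
303 235.31 [50 57 53 43 33 38 49 55 55 57] [-120.5  -51.4]
304 235.42 [45 47 47 41 32 33 39 45 46 47] [-119.9  -53.9]
305 236.0 [40 41 41 40 35 32 35 41 50 57] [-120.4  -56.7]
307 236.76 [51 57 59 62 58 47 43 51 64 67] [-120.6  -62.1]
308 237.2 [59 63 65 66 62 49 36 43 60 67] [-120.8  -64.8]
309 237.61 [69 67 67 67 65 56 37 37 52 65] [-120.9  -67.5]
310 238.02 [89 71 67 67 65 60 45 35 44 61] [-121.   -70.2]
311 238.17 [97 71 66 67 65 63 49 34 41 59] [-120.6  -72.7]
312 238.58 [81 68 67 67 66 65 55 36 36 52] [-120.7  -75.4]
313 238.97 [72 66 66 64 64 64 59 47 38 48] [-120.8  -78.1]
13.8 [-165.5   -1.4]
```

```bash
python3 -c "
from h import *
a=snap('scene')
cv2.imwrite('pics/k.png',cv2.resize(a[110:260,230:430],(800,600),interpolation=cv2.INTER_CUBIC)[:,:,::-1])
o=get_obs();print(o['clock'],inb(o['eef_pos']),o['grip_width'],np.round(o['ft_force'],1))
"
```

```text
13.85 [-165.5   -1.4] 0.022939329595252328 [ 7.4 -5.1 -9.2]
```

View pics/k.png

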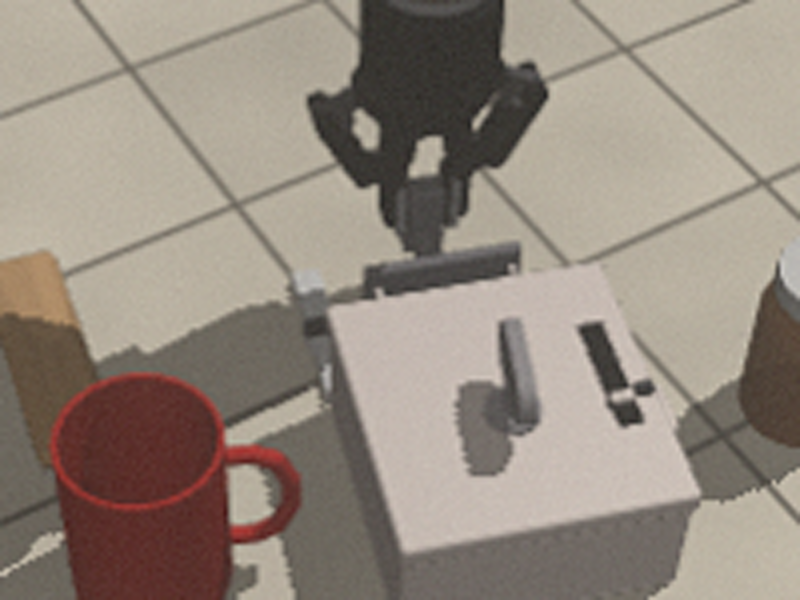

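The picture shows the drawer held open. The follower at about (622,396) is slightly past the full mark at (644,387), and the jug, jar and brush stand where they were. Handing in.

```bash
python3 -c "
from h import *
job_done(); o=get_obs();print(o['clock'],inb(o['eef_pos']),o['grip_width'],np.round(o['ft_force'],1))
"
```

```text
the job is handed in; nothing more can be done
the job is handed in; nothing more can be done
```

I wound the key and drew the drawer to the index clip. I handed the job in at about 13.9 s with the gripper still holding the grip block.

- **Key:** The first grip rode up 8 mm, so I opened and gripped again lower. I then turned the key about 170° clockwise in one continuous grip, with the drawer shut. The follower sits roughly 3 mm past the full mark, so the key is at about 3.2 rad; this is read from the pictures.
- **Drawer:** I pulled it out about 36 mm. My last measurement from the top camera put the pointer about 0.4 mm from the clip mark. My reading by eye from the same view had been nearer 2 mm; both are inside the 5 mm limit. The position had not changed over the last 0.35 s before handing in.
- **Hold:** The finger opening was 22.9 mm on the 24 mm block. The force at the wrist was about 9 N level and another 9 N vertical.
- **Other things:** The jar, jug and brush look unmoved in the last picture. The clip mark reads within about 1 mm of its earlier position. I made no separate numeric check of the jar, jug and brush.

The reading I tried after handing in was refused, so there are no measurements from the final second.

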